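Find the loose locating pin by feel and pull it

TASK

Four identical-looking locating pins stand in the bushes of the aluminium bar, and one of them has too thin a shank, which nothing but its play gives away. Rock the pins gently side to side by their knobs, in their bushes, to feel which one is loose, pushing sideways with no more than about 10 N; rock the loose one too before drawing it. Then draw only the loose pin and leave it in the grey rejects tray, the three sound pins still fully home and the things lying about left where they are.

Things in the scene. Friction and masses are not known exactly. Their poses are not given: they have to be found in the camera images.
- bar: Fixed aluminium bar, 70 x 320 x 60 mm (x, y, z), a low steel foot at each end (to 195 mm from the middle, 20 mm high). Origin: centre of its underside, on the table; y along its length, z up. Four blind holes 17 mm wide, 52 mm deep at y = -120, -40, +40, +120 mm, a pin standing in each. Which pin is loose changes from start to start.
- bush_1 (a point): Centre of the mouth of the hole at y = -120 mm, on the bar's top (60 mm above the table). A pin stands in it, upright and centred: a steel flange 32 mm wide, 5 mm thick rests on the bar's top and hides the hole; above it an upright black cylindrical knob, 22 mm diameter, 45 mm tall, its top 50 mm above this point.
- bush_2 (a point): The same at y = -40 mm, with an alike pin. Below the flange each pin has a steel shank 45 mm long: 16 mm thick on the three sound pins (about 0.5 mm of play each way), 9.4 mm on the loose one (about 4 mm each way); at the knob a rocked sound pin moves up to 2 mm each way, the loose one 4 mm or more.
- bush_3 (a point): The same at y = +40 mm, with an alike pin. Each pin weighs 100 to 190 g, is held only by gravity and its fit, and is free of the hole when drawn straight up by 45 mm; carried over the others it must be drawn 100 mm.
- bush_4 (a point): The same at y = +120 mm, with an alike pin.
- tray: Fixed open rejects tray of grey plastic, outside 160 x 190 x 30 mm (x, y, z), walls and floor 4 mm. Origin at the centre of its underside, on the table. A steel collar lies in one of its corners; the middle is free. The loose pin may end lying or standing in it.
- marker: Marker pen lying on the table in front of the bar, 135 mm long, 17 mm thick; bystander. Origin under its middle; x along it.
- tape: Roll of tape lying flat behind the bar, 90 mm wide, 25 mm high; bystander. Origin at the centre of its underside.
- collar: Steel ring 28 mm wide, 12 mm high, lying in a corner of the tray; bystander. Origin at the centre of its underside.
- pot: White jar 70 mm wide, 90 mm high; bystander. Origin at the centre of its underside.
- driver: Screwdriver lying on the table; bystander. Origin under its middle; x towards its tip.
- can: Bare metal can 66 mm wide, 150 mm high; bystander. Origin at the centre of its underside.
- offcut: Plywood offcut 90 x 50 x 18 mm; bystander. Origin at the centre of its underside.

How it is judged (in metres and radians):
On the way:
1. the loose pin is rocked at least 2.5 mm out of its rest place at the knob while still down in its bush (distance of pin_r_c2 from where it was at the start of the episode above 0.0025 m and z of pin_r_c2 in the frame of bar below 0.0925 m and contact force between the fingers and anything else above 0.5 N), for 0.05 s.
At the end, for the whole second after the job is handed in: The loose pin lies or stands in the rejects tray (within its rim), released; the three sound pins are down in their bushes, lifted by no more than 2 mm and upright within 0.08 rad (x of pin_r_c2 in the frame of tray between -0.08 and 0.08 m and y of pin_r_c2 in the frame of tray between -0.095 and 0.095 m and z of pin_r_c2 in the frame of tray below 0.085 m and contact force between tray and anything else above 1 N and z of each of pin_p_c2, pin_q_c2, pin_s_c2 in the frame of bar below 0.0895 m and angle between each of pin_p_c2, pin_q_c2, pin_s_c2's own z axis and vertical below 0.08 rad); the robot touches nothing.
It fails at once if a sound pin is drawn out of its bush by more than 6 mm (z of any of pin_p_c2, pin_q_c2, pin_s_c2 in the frame of bar above 0.0935 m).
It fails at once if the bar is loaded by more than 40 N in all: the pins' weight (about 6 N), presses on it, and the bushes' side reactions, which are up to 3 times the side push on a knob (contact force between bar and anything else above 40 N).
It fails at once if a bystander is moved by more than 30 mm (distance of any of marker, tape, collar, pot, driver, can, offcut from where it was at the start of the episode above 0.03 m).
It also fails if it takes over 64 s, if anything falls off the work surface, if the arm or the gripper's body presses on something with over 40 N, if the wrist force passes 120 N, or if a joint passes its speed limit or range.

ROBOT

A 7-joint arm with a two-finger parallel gripper is mounted at the origin on the work surface. World frame = base frame: x ahead of the robot, y to its left, z up, the work surface at z = 0. Lengths are in mm, angles in rad, forces in N, time in s.
With the tool pointing down it reaches from about 400 to 900 mm from the base axis. Payload 5.6 kg.
Tool frame: the origin (TCP) lies midway between the tips of the shut fingers; the grasp point (between the pads) lies 19 mm behind it; z points along the fingers, y is the line along which they close (so a half turn about z gives the same grasp; the last joint's range is limited). The gripper opens to 92 mm and grips with 3 to 60 N. Pads are 20 mm wide; open, the fingers measure 128 mm over their backs; the gripper's body (75 mm by 189 mm) begins 69 mm behind the grasp point.
Start: joints at [-0.043, 0.468, -0.012, 1.603, 0.006, 1.071, -0.056], TCP at [650.007, -0.044, 214.592] pointing down, gripper open.
Joint ranges: [-2.53, 2.53], [-0.31, 2.02], [-1.57, 1.55], [0.28, 2.44], [-1.29, 4.43], [0.15, 1.84], [-2.92, 2.92]. Speed limits (rad/s): [2.57, 2.57, 3.14, 3.14, 3.14, 3.14, 3.14].

INTERFACE

Orientations are given as a 3x3 rotation matrix whose columns are the frame's x, y, z axes.
In Python, from plant import ctrl gives the robot as it stands.
- The arm moves only by the tool move_arm, never from a script. Its argument "rows" is one flat list of numbers, 7 for each row, row after row: the shift along the tool's x, y, z in mm, then the turn, a rotation vector about the tool's x, y, z in rad, then the opening, from 0 (shut) to 1 (fully open). In form: [x, y, z, wx, wy, wz, claw, x, y, z, wx, wy, wz, claw, ...]. A call has 1 to 20 rows; each row is the pose to reach, as a shift and turn from the pose commanded when the call began, along the tool's axes at that moment; what a row does not reach only later rows make up. A row lasts 1/12 s, in which the tool goes at most 41.7 mm and 7.16 degrees, less where a joint would pass 70% of its speed; a pose out of reach is approached as far as the arm can. A call with a gripper value outside its range is refused whole. The fingers move at their own pace and stop on an object; "grip_force" is the grip in N (left out, the last holds). Time passes only in rows, so rows that repeat a pose let the fingers close. It gives the time, the measured TCP pose, the force, the opening and the grip force at its end, in the units of the state.
- ctrl.sense(): the state, without advancing time (a new reading comes with each control period).
- ctrl.capture(name): name is "scene" or "side" or "wrist"; returns the picture (384x512x3 uint8, red, green, blue); there is no depth.
- ctrl.camera_model(name): a dict with "mtx" (3x3 intrinsics, pixels), "camera_from_world" (4x4, takes a point from world to camera coordinates). Camera axes: x right, y down, z forward; pixel columns grow to the right and rows downward; lengths in mm; the calibration is good to about 2 mm. A picture is of the moment at which its call begins: read the wrist's pose just before it. camera_model takes no time and is no camera call; for the wrist camera it gives the pose at the moment of the call.
- ctrl.close_job(): hands the job in; it is judged then, once.
Trained networks look in the newest picture that a camera, given by its name, has taken for a name from the list of things; names that differ only in an ending like _2 or _b are one class to them, and where a whole thing is asked for, a point or a joint stands for the part that bears it (a point fixed in the world has none). Each returns a list of dicts, best first, with "p" (0 to 1); they miss things now and then, are a little off and sometimes report something else, mostly with a low value. They report only what shows in the picture. A call takes as long as a camera call.
- ctrl.spot_in(query, camera): "centre" ([column, row] in pixels, amid what is visible of it).
- ctrl.pinpoint(query, camera): "centre" ([column, row] in pixels: a listed point, or the origin of a listed thing).
The state is a dict: "time": time; "joint_positions": joint angles; "qvel": joint speeds; "effort": joint torques, N m; "eef_pos": TCP position; "ee_rot": TCP orientation; "contact_force": force on the tool from outside, world axes, zero at the start; "ft_torque": the same for the moment, N m; "finger_gap": finger opening in mm; "gripper_force": force on a finger pad.
Only numpy, scipy, OpenCV 4.12 (cv2) and the standard library are available. Lean on these libraries where they do the work, as an engineer would, in place of code of your own. Each camera call takes 0.05 s, during which the arm holds its last target. There are 200 camera calls.

## Working session

There is one attempt and no reset: what is moved stays moved. The work goes in short steps, Python scripts to look and compute and a tool call to move; the robot and the scene stay as the last step left them, time stands still between calls to the robot, and variables do not carry over. Pictures are saved under pics/ and viewed, at most 10 in all, crops included, and the job is handed in when it is done.

Besides the shell and the picture viewer there is one more tool, called after ">>>" in YAML: its name, and indented under it one key for each argument. move_arm: Moves the arm, as the interface text tells. Its arguments: {"type":"object","properties":{"rows":{"type":"array","items":{"type":"number"}},"grip_force":{"type":"number"}},"required":["rows"]}

```bash
mkdir -p pics
cat > h.py <<'E'
import numpy as np,cv2
from plant import ctrl
def cam(n):
    m=ctrl.camera_model(n); return np.array(m["mtx"]),np.array(m["camera_from_world"])
def ray(n,px,z):
    K,T=cam(n); R,t=T[:3,:3],T[:3,3]; o=-R.T@t
    d=R.T@np.linalg.inv(K)@np.array([px[0],px[1],1.]); return o+d*(z-o[2])/d[2]
def proj(n,p):
    K,T=cam(n); q=K@(T[:3,:3]@np.array(p,float)+T[:3,3]); return q[:2]/q[2]
def save(n,f):
    im=ctrl.capture(n); cv2.imwrite(f,cv2.cvtColor(im,cv2.COLOR_RGB2BGR)); return im
E
python3 - <<'E'
from h import *
np.set_printoptions(precision=1,suppress=True)
a=save("scene","pics/s.png");b=save("side","pics/d.png")
Z={"bush_1":60,"bush_2":60,"bush_3":60,"bush_4":60,"bar":0,"tray":0,"collar":4,"pot":0,"can":0,"tape":0,"marker":0}
for n in("scene","side"):
  for q,z in Z.items():
    for r in ctrl.pinpoint(q,n)[:5 if q=="bush_1" else 1]: print(n,q,round(r["p"],2),np.array(r["centre"]),ray(n,r["centre"],z))
im=np.hstack([a,b]); im=cv2.resize(im,(800,300),interpolation=cv2.INTER_AREA)
cv2.imwrite("pics/both.png",im[:,:,::-1])
s=ctrl.sense();print(s["time"],s["eef_pos"],np.array(s["ee_rot"]))
E
```

```text
scene bush_1 0.85 [243. 226.] [587.3 -70.7  60. ]
scene bush_1 0.76 [296.4 196.7] [590.   86.2  60. ]
scene bush_1 0.74 [324.4 182.4] [594.1 171.9  60. ]
scene bush_1 0.71 [272.1 210.1] [588.9  13.1  60. ]
scene bush_2 0.85 [243. 226.] [587.3 -70.7  60. ]
scene bush_3 0.85 [243. 226.] [587.3 -70.7  60. ]
scene bush_4 0.85 [243. 226.] [587.3 -70.7  60. ]
scene bar 0.84 [285.4 212.5] [587.1  58.7   0. ]
scene tray 0.7 [146.4 244.4] [ 473.  -287.2    0. ]
scene collar 0.6 [131.7 270. ] [ 517.6 -345.8    4. ]
scene pot 0.83 [219.  303.5] [ 701.4 -209.     0. ]
scene can 0.81 [393.4 167. ] [631.7 397.2   0. ]
scene tape 0.7 [299.3 251.7] [697.   24.2   0. ]
scene marker 0.47 [261.2 190.8] [496.5  41.8   0. ]
side bush_1 0.95 [247.4 181.9] [570.1  90.   60. ]
side bush_1 0.88 [234.1 167.9] [590.9 170.5  60. ]
side bush_1 0.73 [292.2 203.8] [585.1 -65.   60. ]
side bush_1 0.63 [272.  191.4] [586.7  10.3  60. ]
side bush_1 0.53 [434.5 276.8] [ 612.4 -444.4   60. ]
side bush_2 0.95 [247.4 181.9] [570.1  90.   60. ]
side bush_3 0.95 [247.4 181.9] [570.1  90.   60. ]
side bush_4 0.95 [247.4 181.9] [570.1  90.   60. ]
side bar 0.79 [261.3 205.9] [576.   41.6   0. ]
side collar 0.43 [365.  289.5] [ 526.8 -340.6    4. ]
side pot 0.68 [365.2 229.4] [ 698.4 -218.     0. ]
side can 0.81 [198.5 153.7] [623.7 394.5   0. ]
side tape 0.66 [288.9 189.7] [687.1  41.7   0. ]
side marker 0.65 [230.6 216.8] [483.4  64.4   0. ]
1.2 [650.   -0.1 214.6] [[ 0.  1.  0.]
 [ 1. -0. -0.]
 [-0.  0. -1.]]
```

View pics/s.png

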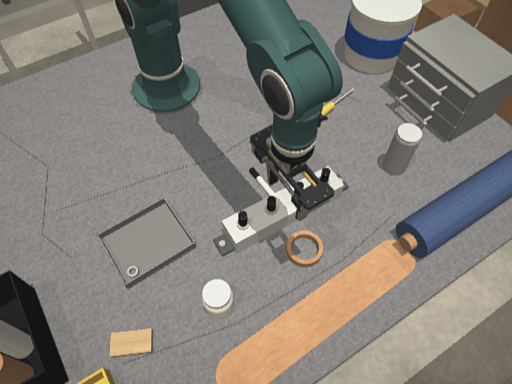

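View pics/d.png

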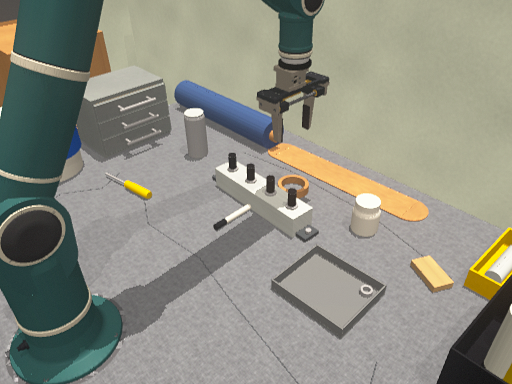

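The scene view shows the bar's four pins between (243,220) and (325,178), and the tray at (147,243) with the collar at (132,271). The side view agrees: pins from (232,160) to (292,197). Next I refine these with the wrist camera.

Run:
```python
from h import *
np.set_printoptions(precision=1,suppress=True)
save("wrist","pics/w.png")
for q in("bush_1","bar","tape","marker"):
  for r in ctrl.pinpoint(q,"wrist")[:4]: print(q,round(r["p"],2),np.array(r["centre"]),ray("wrist",r["centre"],60 if q=="bush_1" else 0))
K,T=cam("wrist");print(-T[:3,:3].T@T[:3,3])
for q in("tray",):
  for n in("scene","side"):
    for r in ctrl.spot_in(q,n)[:2]: print(n,q,r["p"],r["centre"],ray(n,r["centre"],4))
for px in [(98,240),(161,201),(195,246),(127,284)]: print("sc rim",ray("scene",px,30))
for px in [(272,284),(320,249),(385,287),(340,329)]: print("sd rim",ray("side",px,30))
```

```text
bush_1 0.97 [194.3 234.5] [579.8 -68.6  60. ]
bush_1 0.9 [189.9  22.4] [586.7 170.5  60. ]
bush_1 0.84 [194.7 104.1] [587.8  88.2  60. ]
bush_1 0.63 [193.9 173.5] [583.1   9.1  60. ]
bar 0.9 [201.1 133.3] [583.2  54.3   0. ]
[650.6  65.3 385.5]
side tray 0.9 [327.2, 287.9] [ 470.9 -280.4    4. ]
side tray 0.33 [133.8, 186.3] [367.7 372.7   4. ]
sc rim [ 414.2 -382.2   30. ]
sc rim [ 397.5 -203.6   30. ]
sc rim [ 556.9 -190.    30. ]
sc rim [ 556.1 -367.6   30. ]
sd rim [ 374.4 -204.7   30. ]
sd rim [ 532.8 -204.9   30. ]
sd rim [ 541.4 -377.3   30. ]
sd rim [ 387.5 -378.7   30. ]
```

View pics/w.png

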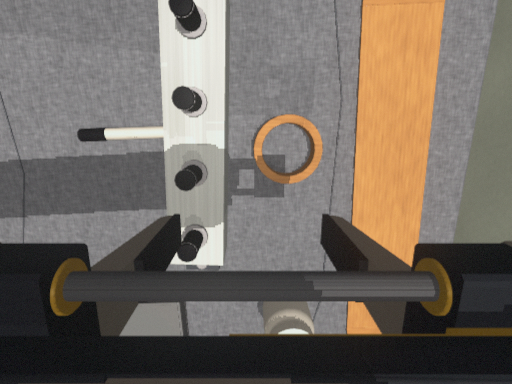

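The wrist view shows the four flanges at about (190,22), (191,101), (192,174) and (196,237), so the bar's axis is near x≈586. To rock a pin, I'll close the gripper at 3 N while off-centre by ±6 mm. The finger gap left over then gives the play.

>>> move_arm:
  rows: [5, -30, 20, 0, 0, 0, 0.6, 10, -58, 50, 0, 0, 0, 0.6, 10, -58, 85, 0, 0, 0, 0.6, 10, -58, 112, 0, 0, 0, 0.6, 10, -58, 130, 0, 0, 0, 0.6, 10, -58, 132, 0, 0, 0, 0.6, 10, -58, 132, 0, 0, 0, 0.6, 10, -58, 132, 0, 0, 0, 0.6]
  grip_force: 3

```text
time: 2.22
eef_pos: [593.0, 10.0, 83.6]
ee_rot: [[0.0, 1.0, 0.002], [1.0, -0.0, 0.0], [0.0, 0.002, -1.0]]
contact_force: [-0.7, 0.2, 0.1]
finger_gap: 54.9
gripper_force: 0.0
```

>>> move_arm:
  rows: [0, 0, 0, 0, 0, 0, 0.4, 0, 0, 0, 0, 0, 0, 0.35, 0, 0, 0, 0, 0, 0, 0.3, 0, 0, 0, 0, 0, 0, 0.25, 0, 0, 0, 0, 0, 0, 0.22, 0, 0, 0, 0, 0, 0, 0.22, 0, 0, 0, 0, 0, 0, 0.22, 0, 0, 0, 0, 0, 0, 0.22, 0, 0, 0, 0, 0, 0, 0.22, 0, 0, 0, 0, 0, 0, 0.22]

```text
time: 3.05
eef_pos: [589.8, 9.9, 82.8]
ee_rot: [[0.0, 1.0, -0.004], [1.0, -0.0, -0.0], [-0.0, -0.004, -1.0]]
contact_force: [-5.7, -0.6, 4.6]
finger_gap: 32.6
gripper_force: 3.1
```

>>> move_arm:
  rows: [0, 0, 0, 0, 0, 0, 0.6, 0, 0, 0, 0, 0, 0, 0.6, 0, 0, 0, 0, 0, 0, 0.6, 0, -7, 0, 0, 0, 0, 0.6, 0, -14, 0, 0, 0, 0, 0.6, 0, -14, 0, 0, 0, 0, 0.4, 0, -14, 0, 0, 0, 0, 0.35, 0, -14, 0, 0, 0, 0, 0.3, 0, -14, 0, 0, 0, 0, 0.25, 0, -14, 0, 0, 0, 0, 0.22, 0, -14, 0, 0, 0, 0, 0.22, 0, -14, 0, 0, 0, 0, 0.22, 0, -14, 0, 0, 0, 0, 0.22, 0, -14, 0, 0, 0, 0, 0.22]

```text
time: 4.22
eef_pos: [580.7, 10.0, 83.2]
ee_rot: [[0.0, 1.0, 0.006], [1.0, -0.0, 0.0], [0.0, 0.006, -1.0]]
contact_force: [5.5, 0.3, -2.2]
finger_gap: 22.5
gripper_force: 3.0
```

>>> move_arm:
  rows: [0, 0, 0, 0, 0, 0, 0.6, 0, 0, 0, 0, 0, 0, 0.6, 0, 8, -20, 0, 0, 0, 0.6, 10, 14, -48, 0, 0, 0, 0.6, 45, 14, -48, 0, 0, 0, 0.6, 79, 14, -48, 0, 0, 0, 0.6, 79, 14, -30, 0, 0, 0, 0.6, 79, 14, 0, 0, 0, 0, 0.6, 79, 14, 0, 0, 0, 0, 0.6, 79, 14, 0, 0, 0, 0, 0.4, 79, 14, 0, 0, 0, 0, 0.35, 79, 14, 0, 0, 0, 0, 0.3, 79, 14, 0, 0, 0, 0, 0.25, 79, 14, 0, 0, 0, 0, 0.22, 79, 14, 0, 0, 0, 0, 0.22, 79, 14, 0, 0, 0, 0, 0.22, 79, 14, 0, 0, 0, 0, 0.22, 79, 14, 0, 0, 0, 0, 0.22]

```text
time: 5.72
eef_pos: [590.2, 88.8, 83.4]
ee_rot: [[0.0, 1.0, -0.003], [1.0, -0.0, -0.0], [-0.0, -0.003, -1.0]]
contact_force: [-5.7, 0.2, 4.8]
finger_gap: 27.8
gripper_force: 3.1
```

>>> move_arm:
  rows: [0, 0, 0, 0, 0, 0, 0.6, 0, 0, 0, 0, 0, 0, 0.6, 0, 0, 0, 0, 0, 0, 0.6, 0, -7, 0, 0, 0, 0, 0.6, 0, -14, 0, 0, 0, 0, 0.6, 0, -14, 0, 0, 0, 0, 0.4, 0, -14, 0, 0, 0, 0, 0.35, 0, -14, 0, 0, 0, 0, 0.3, 0, -14, 0, 0, 0, 0, 0.25, 0, -14, 0, 0, 0, 0, 0.22, 0, -14, 0, 0, 0, 0, 0.22, 0, -14, 0, 0, 0, 0, 0.22, 0, -14, 0, 0, 0, 0, 0.22, 0, -14, 0, 0, 0, 0, 0.22]

```text
time: 6.88
eef_pos: [581.0, 88.9, 83.2]
ee_rot: [[0.0, 1.0, 0.006], [1.0, -0.0, 0.001], [0.001, 0.006, -1.0]]
contact_force: [6.2, 0.4, -2.1]
finger_gap: 26.8
gripper_force: 3.0
```

>>> move_arm:
  rows: [0, 0, 0, 0, 0, 0, 0.6, 0, 0, 0, 0, 0, 0, 0.6, 0, 8, -20, 0, 0, 0, 0.6, 10, 17, -48, 0, 0, 0, 0.6, 45, 17, -48, 0, 0, 0, 0.6, 80, 17, -48, 0, 0, 0, 0.6, 80, 17, -30, 0, 0, 0, 0.6, 80, 17, 0, 0, 0, 0, 0.6, 80, 17, 0, 0, 0, 0, 0.6, 80, 17, 0, 0, 0, 0, 0.4, 80, 17, 0, 0, 0, 0, 0.35, 80, 17, 0, 0, 0, 0, 0.3, 80, 17, 0, 0, 0, 0, 0.25, 80, 17, 0, 0, 0, 0, 0.22, 80, 17, 0, 0, 0, 0, 0.22, 80, 17, 0, 0, 0, 0, 0.22, 80, 17, 0, 0, 0, 0, 0.22, 80, 17, 0, 0, 0, 0, 0.22]

```text
time: 8.38
eef_pos: [593.3, 168.9, 83.6]
ee_rot: [[0.0, 1.0, -0.003], [1.0, -0.0, -0.0], [-0.0, -0.003, -1.0]]
contact_force: [-6.8, 0.1, 5.2]
finger_gap: 29.4
gripper_force: 3.1
```

>>> move_arm:
  rows: [0, 0, 0, 0, 0, 0, 0.6, 0, 0, 0, 0, 0, 0, 0.6, 0, 0, 0, 0, 0, 0, 0.6, 0, -7, 0, 0, 0, 0, 0.6, 0, -14, 0, 0, 0, 0, 0.6, 0, -14, 0, 0, 0, 0, 0.4, 0, -14, 0, 0, 0, 0, 0.35, 0, -14, 0, 0, 0, 0, 0.3, 0, -14, 0, 0, 0, 0, 0.25, 0, -14, 0, 0, 0, 0, 0.22, 0, -14, 0, 0, 0, 0, 0.22, 0, -14, 0, 0, 0, 0, 0.22, 0, -14, 0, 0, 0, 0, 0.22, 0, -14, 0, 0, 0, 0, 0.22]

```text
time: 9.55
eef_pos: [584.0, 168.9, 83.3]
ee_rot: [[0.001, 1.0, 0.006], [1.0, -0.001, 0.001], [0.001, 0.006, -1.0]]
contact_force: [6.4, 0.5, -1.5]
finger_gap: 26.0
gripper_force: 3.0
```

>>> move_arm:
  rows: [0, 0, 0, 0, 0, 0, 0.6, 0, 0, 0, 0, 0, 0, 0.6, 0, 4, -20, 0, 0, 0, 0.6, 0, 7, -50, 0, 0, 0, 0.6, -35, 7, -50, 0, 0, 0, 0.6, -75, 7, -50, 0, 0, 0, 0.6, -115, 7, -50, 0, 0, 0, 0.6, -155, 7, -50, 0, 0, 0, 0.6, -195, 7, -50, 0, 0, 0, 0.6, -230, 7, -50, 0, 0, 0, 0.6, -239, 7, -50, 0, 0, 0, 0.6, -239, 7, -50, 0, 0, 0, 0.6, -239, 7, -30, 0, 0, 0, 0.6, -239, 7, 0, 0, 0, 0, 0.6, -239, 7, 0, 0, 0, 0, 0.6, -239, 7, 0, 0, 0, 0, 0.6]

```text
time: 10.88
eef_pos: [586.6, -67.7, 81.4]
ee_rot: [[-0.002, 1.0, -0.004], [1.0, 0.002, 0.001], [0.001, -0.004, -1.0]]
contact_force: [0.9, 0.3, 0.6]
finger_gap: 55.2
gripper_force: 0.0
```

>>> move_arm:
  rows: [0, 0, 0, 0, 0, 0, 0.4, 0, 0, 0, 0, 0, 0, 0.35, 0, 0, 0, 0, 0, 0, 0.3, 0, 0, 0, 0, 0, 0, 0.25, 0, 0, 0, 0, 0, 0, 0.22, 0, 0, 0, 0, 0, 0, 0.22, 0, 0, 0, 0, 0, 0, 0.22, 0, 0, 0, 0, 0, 0, 0.22, 0, 0, 0, 0, 0, 0, 0.22, 0, 0, 0, 0, 0, 0, 0.22]

```text
time: 11.72
eef_pos: [586.8, -70.1, 82.7]
ee_rot: [[0.0, 1.0, -0.002], [1.0, -0.0, 0.0], [0.0, -0.002, -1.0]]
contact_force: [-5.8, 0.1, 6.2]
finger_gap: 23.3
gripper_force: 3.1
```

>>> move_arm:
  rows: [0, 0, 0, 0, 0, 0, 0.6, 0, 0, 0, 0, 0, 0, 0.6, 0, 0, 0, 0, 0, 0, 0.6, 0, -7, 0, 0, 0, 0, 0.6, 0, -14, 0, 0, 0, 0, 0.6, 0, -14, 0, 0, 0, 0, 0.4, 0, -14, 0, 0, 0, 0, 0.35, 0, -14, 0, 0, 0, 0, 0.3, 0, -14, 0, 0, 0, 0, 0.25, 0, -14, 0, 0, 0, 0, 0.22, 0, -14, 0, 0, 0, 0, 0.22, 0, -14, 0, 0, 0, 0, 0.22, 0, -14, 0, 0, 0, 0, 0.22, 0, -14, 0, 0, 0, 0, 0.22]

```text
time: 12.88
eef_pos: [575.0, -70.0, 83.0]
ee_rot: [[0.0, 1.0, 0.002], [1.0, -0.0, -0.0], [-0.0, 0.002, -1.0]]
contact_force: [3.2, -0.4, 0.6]
finger_gap: 22.4
gripper_force: 3.0
```

Total play at the knob is about 3.5, 3.9 and 3.6 mm for pins 2, 3 and 4, against about 11 mm for pin 1. Pin 1 is the loose one. I centre on it, grip it and lift a little.

>>> move_arm:
  rows: [0, 0, 0, 0, 0, 0, 0.6, 0, 0, 0, 0, 0, 0, 0.6, 0, 3, 0, 0, 0, 0, 0.6, 0, 6.7, 4, 0, 0, 0, 0.6, 0, 6.7, 8, 0, 0, 0, 0.6, 0, 6.7, 8, 0, 0, 0, 0.6, 0, 6.7, 8, 0, 0, 0, 0.6, 0, 6.7, 8, 0, 0, 0, 0.3, 0, 6.7, 8, 0, 0, 0, 0.2, 0, 6.7, 8, 0, 0, 0, 0, 0, 6.7, 8, 0, 0, 0, 0, 0, 6.7, 8, 0, 0, 0, 0, 0, 6.7, 8, 0, 0, 0, 0, 0, 6.7, 8, 0, 0, 0, 0, 0, 6.7, 8, 0, 0, 0, 0]
  grip_force: 20

```text
time: 14.13
eef_pos: [580.4, -70.1, 74.6]
ee_rot: [[0.0, 1.0, -0.001], [1.0, -0.0, -0.0], [-0.0, -0.001, -1.0]]
contact_force: [-1.3, 0.3, 1.7]
finger_gap: 21.5
gripper_force: 20.0
```

>>> move_arm:
  rows: [0, 0, -3, 0, 0, 0, 0, 0, 0, -8, 0, 0, 0, 0, 0, 0, -14, 0, 0, 0, 0, 0, 0, -20, 0, 0, 0, 0, 0, 0, -20, 0, 0, 0, 0, 0, 0, -20, 0, 0, 0, 0]

```text
time: 14.63
eef_pos: [581.2, -70.1, 95.3]
ee_rot: [[0.0, 1.0, 0.001], [1.0, -0.0, -0.0], [-0.0, 0.001, -1.0]]
contact_force: [-0.7, -0.4, -2.5]
finger_gap: 21.5
gripper_force: 20.0
```

>>> move_arm:
  rows: [0, 0, -10, 0, 0, 0, 0, 0, 0, -30, 0, 0, 0, 0, 0, 0, -55, 0, 0, 0, 0, 0, 0, -78, 0, 0, 0, 0, 0, 0, -90, 0, 0, 0, 0, -10, -5, -90, 0, 0, 0, 0, -35, -18, -90, 0, 0, 0, 0, -65, -33, -90, 0, 0, 0, 0, -95, -48, -90, 0, 0, 0, 0, -125, -63, -90, 0, 0, 0, 0, -155, -78, -90, 0, 0, 0, 0, -185, -93, -90, 0, 0, 0, 0, -207, -104, -90, 0, 0, 0, 0, -217, -109, -90, 0, 0, 0, 0, -217, -109, -90, 0, 0, 0, 0, -217, -109, -90, 0, 0, 0, 0]

```text
time: 15.97
eef_pos: [471.4, -286.3, 183.8]
ee_rot: [[0.001, 1.0, -0.001], [1.0, -0.001, 0.001], [0.001, -0.001, -1.0]]
contact_force: [0.7, 0.9, -1.3]
finger_gap: 21.4
gripper_force: 20.0
```

Run:
```python
from h import *
a=save("scene","pics/s2.png");b=save("side","pics/d2.png")
c=np.hstack([a[150:350,60:360],b[120:320,210:510]])
cv2.imwrite("pics/c2.png",cv2.resize(c,(800,267))[:,:,::-1])
s=ctrl.sense();print(s["eef_pos"],s["finger_gap"],s["contact_force"])
```

```text
[ 472.56281573 -284.87644971  184.12240294] 21.29027719884372 [ 0.67094159 -0.86364769 -1.90306951]
```

View pics/c2.png

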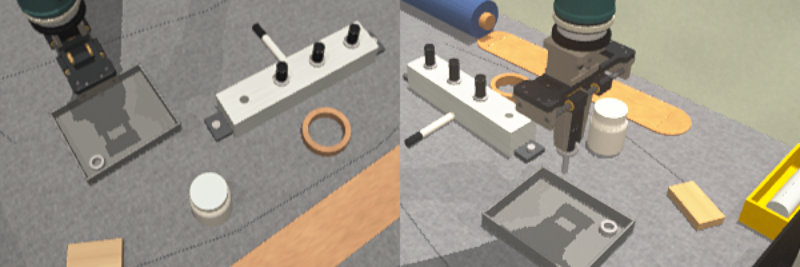

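The thin shank shows in the right half at (567,160), above the tray. The three other pins are seated and the hole at pin 1 is empty. I lower the pin, release it and retreat.

>>> move_arm:
  rows: [0, 0, 20, 0, 0, 0, 0, 0, 0, 50, 0, 0, 0, 0, 0, 0, 80, 0, 0, 0, 0, 0, 0, 100, 0, 0, 0, 0, 0, 0, 110, 0, 0, 0, 0, 0, 0, 114, 0, 0, 0, 0, 0, 0, 117, 0, 0, 0, 0, 0, 0, 119, 0, 0, 0, 0, 0, 0, 119, 0, 0, 0, 0, 0, 0, 119, 0, 0, 0, 0]

```text
time: 16.9
eef_pos: [472.4, -287.3, 66.6]
ee_rot: [[-0.0, 1.0, 0.002], [1.0, 0.0, -0.001], [-0.001, 0.002, -1.0]]
contact_force: [0.1, 0.7, -1.0]
finger_gap: 21.5
gripper_force: 20.0
```

>>> move_arm:
  rows: [0, 0, 0, 0, 0, 0, 0.4, 0, 0, 0, 0, 0, 0, 0.7, 0, 0, 0, 0, 0, 0, 0.8, 0, 0, 0, 0, 0, 0, 0.8, 0, 0, -20, 0, 0, 0, 0.8, 0, 0, -50, 0, 0, 0, 0.8, 0, 0, -85, 0, 0, 0, 0.8, 0, 0, -120, 0, 0, 0, 0.8, 0, 0, -150, 0, 0, 0, 0.8, 0, 0, -160, 0, 0, 0, 0.8, 0, 0, -160, 0, 0, 0, 0.8, 0, 0, -160, 0, 0, 0, 0.8]

```text
time: 17.9
eef_pos: [471.4, -286.9, 225.2]
ee_rot: [[0.0, 1.0, 0.0], [1.0, -0.0, 0.0], [0.0, 0.0, -1.0]]
contact_force: [-0.4, 0.2, -0.0]
finger_gap: 73.4
gripper_force: 0.0
```

Run:
```python
from h import *
a=save("scene","pics/s3.png");b=save("side","pics/d3.png")
c=np.hstack([a[150:350,60:360],b[120:320,210:510]])
cv2.imwrite("pics/c3.png",cv2.resize(c,(800,267))[:,:,::-1])
s=ctrl.sense();print(s["time"],s["eef_pos"],s["finger_gap"],s["contact_force"])
```

```text
18.0 [ 470.59989588 -286.3963238   223.62072493] 73.40123948896337 [ 0.31667844  0.24164647 -0.50023157]
```

View pics/c3.png

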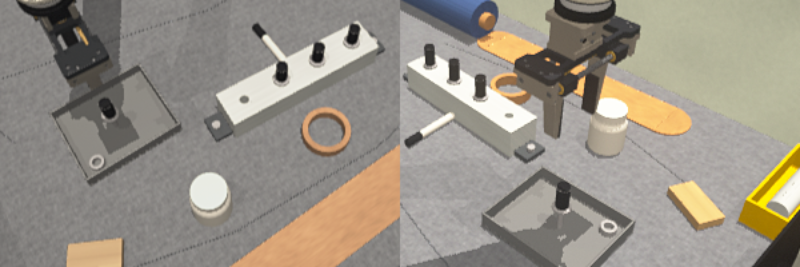

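The pin stands in the tray near its middle, at (107,108) in the left half, and the other pins are seated. I wait briefly so it can settle.

>>> move_arm:
  rows: [0, 0, 0, 0, 0, 0, 0.8, 0, 0, 0, 0, 0, 0, 0.8, 0, 0, 0, 0, 0, 0, 0.8, 0, 0, 0, 0, 0, 0, 0.8, 0, 0, 0, 0, 0, 0, 0.8, 0, 0, 0, 0, 0, 0, 0.8, 0, 0, 0, 0, 0, 0, 0.8, 0, 0, 0, 0, 0, 0, 0.8]

```text
time: 18.67
eef_pos: [471.7, -287.0, 225.6]
ee_rot: [[0.0, 1.0, 0.0], [1.0, -0.0, -0.0], [-0.0, 0.0, -1.0]]
contact_force: [-0.2, -0.4, -0.4]
finger_gap: 73.3
gripper_force: 0.0
```

Run:
```python
from h import *
b=save("side","pics/d4.png").astype(int); a=cv2.imread("pics/d3.png")[:,:,::-1].astype(int)
print((abs(a-b).sum(2)>60)[220:340,250:400].sum())
print(ctrl.close_job())
```

```text
53
the job is handed in; nothing more can be done
None
```

The loose pin was the one in bush_1 (about 11 mm total play at the knob, against 3.5–3.9 mm for the others); I drew it and left it standing in the rejects tray, the three sound pins looked fully home and the bystanders in view unmoved, and the job is handed in at about 19 s with no verdict returned.

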